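# Put a bench cooling-water loop in service

### The arm

A 6-joint arm with a two-finger parallel gripper is mounted at the origin on the work surface. World frame = base frame: x ahead of the robot, y to its left, z up, the work surface at z = 0. Lengths are in m, angles in rad, forces in N, time in s.
With the tool pointing down it reaches from about 0.35 to 0.975 m from the base axis. Payload 17.4 kg.
Tool frame: the origin (TCP) lies at the very end of the fingers, on their centre line; the grasp point (between the pads) lies 19 mm behind it; z points along the fingers, y is the line along which they close (so a half turn about z gives the same grasp; the last joint's range is limited). The gripper opens to 85 mm and grips with 20 to 120 N. Pads are 22 mm wide; open, the fingers measure 114 mm over their backs; the gripper's body (76 mm by 85 mm) begins 54 mm behind the grasp point. The pads swing forward as they close: fully open they stand 13 mm farther back than shut.
Start: joints at [1.221, 0.116, 1.442, -0, 1.584, -0.038], TCP at [0.207, 0.642, 0.231] pointing down, gripper open.
Joint ranges: [-2.83, 2.83], [-0.83, 2.19], [0.07, 2.5], [-1.14, 4.28], [0.01, 3], [-2.97, 2.97]. Speed limits (rad/s): [1.89, 1.89, 2.22, 3.14, 3.14, 3.14].

### API

Orientations are given as a rotation vector (axis times angle).
In Python, from plant import manip gives the robot as it stands.
- The arm moves only by the tool servo_tool, never from a script. Its argument "targets" is a list of rows, each a list of 3 entries, a list of its own where there are three numbers: the closure, from 0 (fully open) to 1 (shut), then the shift along the tool's x, y, z in m, then the turn, a rotation vector about the tool's x, y, z in rad. In form: [[hand, [tx, ty, tz], [ax, ay, az]], ...]. A call has 1 to 8 rows; each row shifts and turns the commanded pose from where the row before left it, along the tool's axes as they then stand; what a row does not reach is not made up. A row lasts 1/10 s, in which the tool goes at most 50 mm and 8.59 degrees, less where a joint would pass 70% of its speed; a pose out of reach is approached as far as the arm can. A call is refused whole if a number of a shift passes 0.05 or a number of a turn 0.15, either way. A call with a gripper value outside its range is refused whole. The fingers move at their own pace and stop on an object; "force" is the grip in N (left out, the last holds). Time passes only in rows, so rows that do not move let the fingers close. It gives the time, the measured TCP pose, the force, the opening and the grip force at its end, in the units of the state.
- manip.observe(): the state, without advancing time (a new reading comes with each control period).
- manip.grab_frame(name): name is "side" or "top"; returns a dict with "frame" (480x640x3 uint8, red, green, blue), "vertical_fov" (degrees; the focal length in pixels is half the picture's height over the tangent of half this angle, whatever the lens; pixels are square), "cx", "cy" (the principal point, pixels), "k1" (the pictures are not rectified: a ray, as slopes to the right and down, at radius r is drawn at 1 + k1 r^2 times it, then the intrinsics apply), "origin" and "rotation" of the camera in the world. Camera axes: x right, y up, looking along -z (the intrinsics and any distortion apply to the point x, -y, -z); pixel columns grow to the right and rows downward; lengths in m; the calibration is good to about 2 mm. A picture is of the moment at which its call begins. There is no depth.
- manip.job_done(): hands the job in; it is judged then, once.
The state is a dict: "time": time; "q": joint angles; "qvel": joint speeds; "tau": joint torques, N m; "eef_pos": TCP position; "tcp_rot": TCP orientation; "ft_force": force on the tool from outside, world axes, zero at the start; "ft_torque": the same for the moment, N m; "gripper_width": finger opening in m; "gripper_force": force on a finger pad.
Only numpy, scipy, OpenCV 4.12 (cv2) and the standard library are available. Lean on these libraries where they do the work, as an engineer would, in place of code of your own. Each camera call takes 0.05 s, during which the arm holds its last target. There are 200 camera calls.

### The job

Get the converter's cooling loop ready: stand the blue cartridge fully home in the bore at the blue end of the filter block and the red cartridge in the bore at the red end. Then take the valve wheel's black crank handle, turn the wheel clockwise until it is closed against its stop, and back it off exactly two full turns anticlockwise. Finish still gripping the handle, with the wheel at rest there, and leave everything else on the bench where it is.

Things in the scene. Friction and masses are not known exactly. Their poses are not given: they have to be found in the camera images.
- blue_cartridge_mid (a point): Centre (half-way up) of the blue filter cartridge: a plain upright cylinder, 24 mm diameter, 60 mm tall, 60 g, foot chamfered 2 mm with a steel band near it, loose, standing on the bench at the start. z is its long axis, up.
- red_cartridge_mid (a point): Centre of the red filter cartridge: same shape and size as the blue one, also loose and standing on the bench.
- blue_bore (a point): Centre of the mouth of the bore next to the blue end of the filter block. The block is fixed, aluminium, 70 x 120 x 42 mm tall, with a blue cap on its +y end and a red cap on its -y end (its own axes, which this frame shares; z up). Bore 27 mm diameter, 30 mm deep with a flat floor: a cartridge fully home stands half out, its centre level with the mouth, its top 30 mm above the block.
- red_bore (a point): Centre of the mouth of the other bore, next to the block's red end, 60 mm from the blue bore; the same bore otherwise.
- valve: The fixed brass valve on its grey 110 mm square foot; origin at the centre of the underside, on the upright wheel axis, z up, +x towards the white mark on the foot. The wheel is red, rim radius 55 mm (61 mm outside), rim top 90 mm above the bench. Closed at its stop, the handle stands above the white mark, on the +x side.
- wheel (a joint): Angle of the valve wheel in rad: 0 = closed against its hard stop, growing as it opens, anticlockwise seen from above; one turn is 6.283. In the valve's frame the handle's axis stands at (55 mm cos angle, 55 mm sin angle). It starts between 0.25 and 0.9 turns open and can open to 3.5 turns. Stiff friction of about 0.1 N m (2 N at the handle); it stays where it is left.
- handle_mid (a point): Centre (half-way up) of the black crank handle standing upright on the wheel's rim, 55 mm from the wheel axis: cylinder of 20 mm diameter, 50 mm tall, from 92 to 142 mm above the bench. It spins freely on its own upright spindle, so a gripper can hold it from above and lead it round in a circle without turning; its own yaw means nothing.
- handle: The same black handle; origin at the centre of its underside.
- blue_cartridge: The blue cartridge; origin at the centre of its underside.
- red_cartridge: The red cartridge; origin at the centre of its underside.
- spare_cartridge: Bystander: white spare cartridge, 24 mm diameter, 60 mm tall, standing; origin under its centre.
- screwdriver: Bystander: screwdriver lying on the bench.
- wrench: Bystander: 160 mm wrench lying on the bench.
- meter: Bystander: yellow hand-held meter, 150 x 75 x 40 mm, lying.
- tape: Bystander: roll of orange tape, 90 mm across, 19 mm tall, lying flat.
- pot: Bystander: small jar of paste, 56 mm across, 55 mm tall.
- dust_cap: Bystander: green dust cap, 36 mm across, 16 mm tall.
Not all that is in view belongs to the job. Of the things like the valve, leave any that is pink, purple or turquoise; of the rest the larger one is meant.

How it is judged:
By the outcome, as a careful person would: the job done as asked, in the order asked, and still so for the second after the job is handed in, while the arm keeps its last pose, push and grip.
It also fails if it takes over 72 s, if anything falls off the work surface, if the arm or the gripper's body presses on something with over 40 N, if the wrist force passes 120 N, or if a joint passes its speed limit or range.

## Working session

There is one attempt and no reset: what is moved stays moved. The work goes in short steps, Python scripts to look and compute and a tool call to move; the robot and the scene stay as the last step left them, time stands still between calls to the robot, and variables do not carry over. Pictures are saved under pics/ and viewed, at most 10 in all, crops included, and the job is handed in when it is done.

Besides the shell and the picture viewer there is one more tool, called after ">>>" by a JSON object that holds its "name" and its "arguments", one argument or row to a line. servo_tool: Moves the arm, as the interface text tells. Its arguments: {"type":"object","properties":{"targets":{"type":"array","items":{"type":"array"}},"force":{"type":"number"}},"required":["targets"]}

```bash
mkdir -p pics; cat > h.py <<'E'
import numpy as np, cv2
from plant import manip
def grab(n,save=None):
    f=manip.grab_frame(n)
    if save: cv2.imwrite('pics/'+save,f['frame'][:,:,::-1])
    return f
def K(f):
    h=f['frame'].shape[0]; F=h/2/np.tan(np.radians(f['vertical_fov'])/2)
    return np.array([[F,0,f['cx']],[0,F,f['cy']],[0,0,1.]]),np.array([f['k1'],0,0,0,0.])
def ray(f,u,v):
    k,d=K(f); p=cv2.undistortPointsIter(np.array([[[u,v]]],float),k,d,None,None,(3,50,1e-10))[0,0]
    return np.array(f['origin']),np.array(f['rotation'])@np.array([p[0],-p[1],-1])
def atz(f,u,v,z):
    o,r=ray(f,u,v); return o+r*(z-o[2])/r[2]
def tri(l):
    A=np.zeros((3,3));b=np.zeros(3)
    for o,r in l:
        r=r/np.linalg.norm(r);P=np.eye(3)-np.outer(r,r);A+=P;b+=P@o
    return np.linalg.solve(A,b)
def proj(f,p):
    k,d=K(f); c=np.array(f['rotation']).T@(np.array(p,float)-f['origin'])
    return cv2.projectPoints(np.array([[c[0],-c[1],-c[2]]]),np.zeros(3),np.zeros(3),k,d)[0][0,0]
E
python3 - <<'E'
from h import *
for n in('side','top'):
    f=grab(n,n+'0.png'); print(n,{k:v for k,v in f.items() if k!='frame'})
s=manip.observe();print(s['eef_pos'],s['tcp_rot'],s['gripper_width'],s['time'])
E
```

```text
side {'vertical_fov': 48.82467600247684, 'cx': 327.20324502795575, 'cy': 229.2945153222338, 'k1': -0.10729642214627795, 'origin': array([ 0.11290586, -0.88969923,  0.75210626]), 'rotation': array([ 0.98554061, -0.18590011, -0.36163186])}
top {'vertical_fov': 57.14205449986467, 'cx': 311.4465202696987, 'cy': 240.063927300034, 'k1': 0.027574471943437102, 'origin': array([0.31797933, 0.01819299, 1.00166726]), 'rotation': array([ 0.16893404, -0.15360712, -1.45219232])}
[0.20701674 0.64230443 0.23065705] [-4.87701556e-01 -3.10331997e+00  1.54222830e-03] 0.08501420065510462 0.1
```

View pics/side0.png

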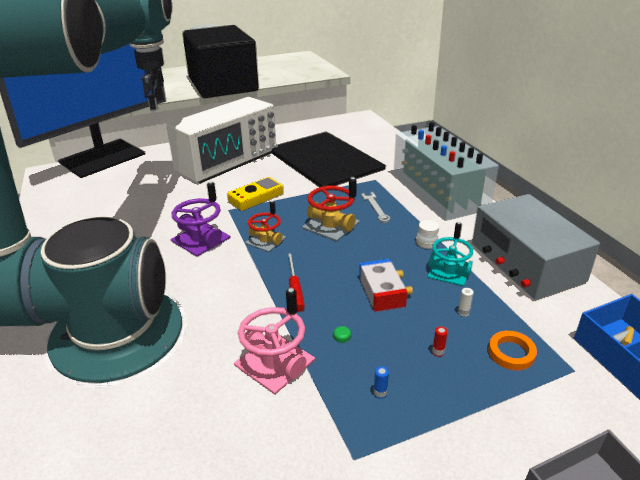

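View pics/top0.png

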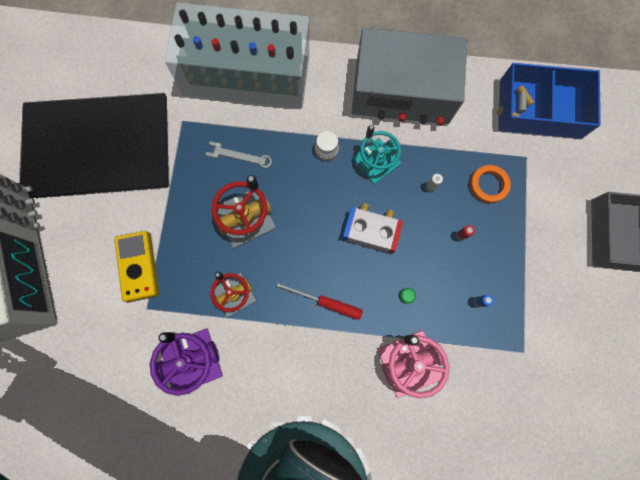

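The side and top views show the target valve (large red wheel) at top (240,210) and side (331,198). The block is at top (372,229), the blue cartridge at top (485,300) and the red at top (466,232). I'll enlarge these.

```bash
sed -i "s/    if save:/    f['rotation']=cv2.Rodrigues(np.array(f['rotation']))[0] if np.size(f['rotation'])==3 else f['rotation']\n    if save:/" h.py
python3 - <<'E'
import cv2,numpy as np
t=cv2.imread('pics/top0.png');s=cv2.imread('pics/side0.png')
def c(i,u,v,w,h,W,H):
    return cv2.resize(i[v:v+h,u:u+w],(W,H),interpolation=cv2.INTER_CUBIC)
# tiles: valve top 80x75 @5 ; block top 80x60@5; valve side; block side
A=np.zeros((600,800,3),np.uint8)
A[:300,:400]=c(t,200,172,80,60,400,300)[:300]
A[:300,400:]=c(t,335,198,80,60,400,300)
A[300:,:400]=c(s,295,172,80,60,400,300)
A[300:,400:]=c(s,345,250,80,60,400,300)
cv2.imwrite('pics/m1.png',A)
B=np.zeros((600,800,3),np.uint8)
B[:300,:400]=c(t,465,285,40,30,400,300)
B[:300,400:]=c(t,446,217,40,30,400,300)
B[300:,:400]=c(s,360,361,53,40,400,300)
B[300:,400:]=c(s,420,319,53,40,400,300)
cv2.imwrite('pics/m2.png',B)
E
```

```text
(no output)
```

View pics/m1.png

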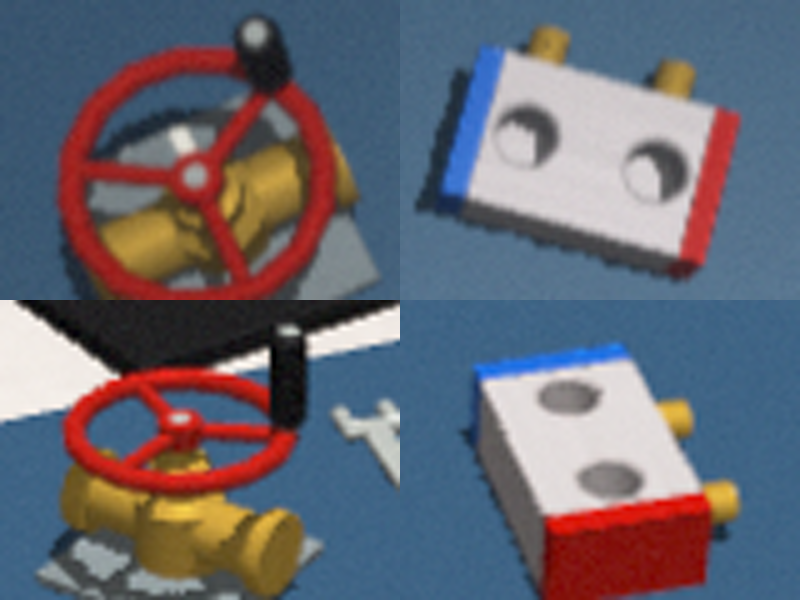

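View pics/m2.png

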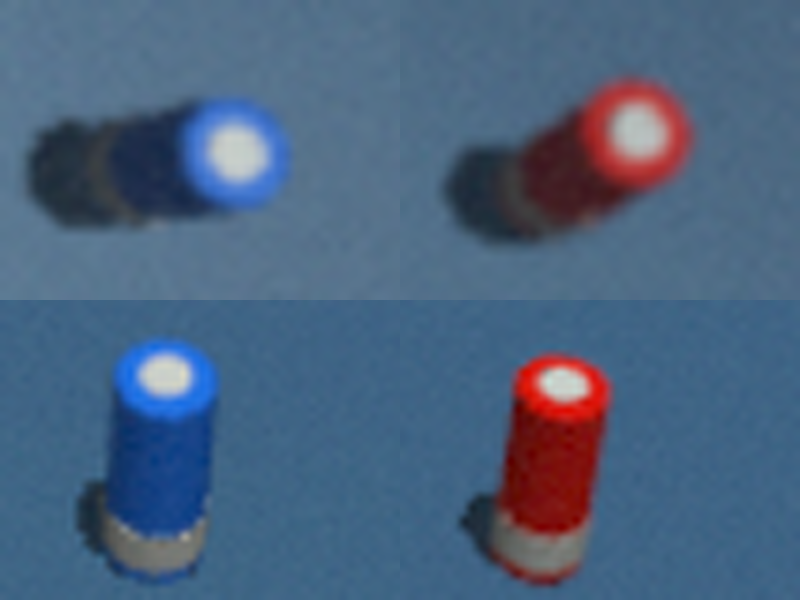

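In m1, the blue bore is at top (360,224.8), the red bore at (386,231.8), the handle's white dot at (250.4,178.6), the hub at (238.4,207) and the white mark at (236,199.2). In m2, the cartridge top dots are at top (488.3,299.9) and (469.3,229.7).

```bash
python3 - <<'E'
from h import *
np.set_printoptions(precision=4,suppress=True)
t=grab('top');s=grab('side')
P={'blue':(488.25,299.85,381.43,370.57),'red':(469.25,229.65,441.3,329.77),'bb':(360,224.8,378.4,269),'rb':(386,231.8,386.8,285.6),'handle':(250.4,178.6,352.4,177.8),'hub':(238.4,207,330.8,195.6),
}
Q={}
for k,(a,b,c,d) in P.items():
    p=tri([ray(t,a,b),ray(s,c,d)]);Q[k]=p;print(k,p,'err',proj(t,p)-[a,b],proj(s,p)-[c,d])
print('mark z.01',atz(t,236,199.2,.01),atz(t,236,199.2,0.0))
print('foot corner',atz(t,200+76-.5+.1,172+56-.5+.1,.01))
# wheel centre: ring blob fit in top view
f=t['frame'].astype(int); m=((f[:,:,0]>130)&(f[:,:,1]<70)&(f[:,:,2]<70)).astype(np.uint8)
m2=np.zeros_like(m);m2[170:245,200:280]=m[170:245,200:280]
pts=cv2.findNonZero(m2);e=cv2.minEnclosingCircle(pts);print(e,atz(t,*e[0],.085))
print('handle-z.142',atz(t,250.4,178.6,.142))
for k,z in dict(blue=.06,red=.06,bb=.042,rb=.042,handle=.142).items():
  a,b,c,d=P[k];print(k,atz(t,a,b,z)[:2],atz(s,c,d,z)[:2])
d=Q['bb']-Q['rb'];print(np.linalg.norm(d),np.degrees(np.arctan2(d[1],d[0])))
E
```

```text
blue [ 0.4298 -0.3468  0.0605] err [-0.0463  0.111 ] [ 0.144  -0.0356]
red [ 0.5784 -0.3016  0.0603] err [-0.0002  0.0003] [ 0.0004 -0.0001]
bb [ 0.5674 -0.065   0.0413] err [ 0.0137 -0.0324] [-0.0341  0.0097]
rb [ 0.5577 -0.1241  0.0412] err [-0.0304  0.0702] [ 0.077  -0.0222]
handle [0.6123 0.1755 0.1445] err [ 0.0366 -0.0913] [-0.0773  0.0229]
hub [0.5645 0.2019 0.0907] err [ 0.0587 -0.1464] [-0.1286  0.0313]
mark z.01 [0.6042 0.2266 0.01  ] [0.607  0.2287 0.    ]
foot corner [0.5468 0.1257 0.01  ]
((239.108154296875, 207.7319793701172), 27.518157958984375) [0.5643 0.2014 0.085 ]
handle-z.142 [0.613 0.176 0.142]
blue [ 0.4301 -0.3471] [ 0.4298 -0.3464]
red [ 0.5785 -0.3017] [ 0.5786 -0.3014]
bb [ 0.5672 -0.0649] [ 0.567  -0.0659]
rb [ 0.5577 -0.1241] [ 0.557 -0.125]
handle [0.613 0.176] [0.6147 0.18  ]
0.05988871653499619 80.64480029724001
```

The triangulated heights match the text: cartridge tops 60 mm, bore mouths 41 mm, handle top 144 mm. The wheel reads about 300° open. First I'll yaw the tool so that tool y = world x and tool x = world y.

>>> {"name": "servo_tool", "arguments": {
  "targets": [
    [0,[0,0,0],[0,0,0.15]],
    [0,[0,0,0],[0,0,0.15]],
    [0,[0,0,0],[0,0,0.15]],
    [0,[0,0,0],[0,0,0.15]],
    [0,[0,0,0],[0,0,0.15]],
    [0,[0,0,0],[0,0,0.15]],
    [0,[0,0,0],[0,0,0.15]],
    [0,[0,0,0],[0,0,0.15]]
  ],
  "force": 40
}}

```text
time: 1.0
eef_pos: [0.207, 0.6424, 0.2311]
tcp_rot: [2.162, 2.279, -0.001]
ft_force: [0.1, 0.1, 0.5]
gripper_width: 0.085
gripper_force: 0.0
```

>>> {"name": "servo_tool", "arguments": {
  "targets": [
    [0,[0,0,0],[0,0,0.059]],
    [0,[-0.04,0.03,0],[0,0,0]],
    [0,[-0.04,0.03,0],[0,0,0]],
    [0,[-0.04,0.03,0],[0,0,0]],
    [0,[-0.04,0.03,0],[0,0,0]],
    [0,[-0.04,0.03,0],[0,0,0]],
    [0,[-0.04,0.03,0],[0,0,0]],
    [0,[-0.04,0.03,0],[0,0,0]]
  ]
}}

```text
time: 1.8
eef_pos: [0.4178, 0.3606, 0.2314]
tcp_rot: [2.221, 2.222, 0.0]
ft_force: [1.2, 0.7, -0.9]
gripper_width: 0.0856
gripper_force: 0.0
```

>>> {"name": "servo_tool", "arguments": {
  "targets": [
    [0,[-0.044,0.006,0],[0,0,0]],
    [0,[-0.044,0.005,0],[0,0,0]],
    [0,[-0.044,0,0],[0,0,0]],
    [0,[-0.044,0,0],[0,0,0]],
    [0,[-0.044,0,0],[0,0,0]],
    [0,[-0.044,0,0],[0,0,0]],
    [0,[-0.044,0,0],[0,0,0]],
    [0,[-0.044,0,0],[0,0,0]]
  ]
}}

```text
time: 2.6
eef_pos: [0.4276, 0.0088, 0.2314]
tcp_rot: [2.221, 2.221, 0.001]
ft_force: [0.8, 1.2, 0.4]
gripper_width: 0.0852
gripper_force: 0.0
```

>>> {"name": "servo_tool", "arguments": {
  "targets": [
    [0,[-0.044,0,0],[0,0,0]],
    [0,[-0.044,0,0],[0,0,0]],
    [0,[-0.044,0,0],[0,0,0]],
    [0,[-0.044,0,0],[0,0,0]],
    [0,[-0.044,0,0.02],[0,0,0]],
    [0,[-0.044,0,0.02],[0,0,0]],
    [0,[-0.044,0,0.02],[0,0,0]],
    [0,[-0.044,0,0.02],[0,0,0]]
  ]
}}

```text
time: 3.4
eef_pos: [0.4276, -0.3434, 0.1505]
tcp_rot: [2.222, 2.221, 0.0]
ft_force: [0.8, -0.0, 0.2]
gripper_width: 0.0851
gripper_force: 0.0
```

```bash
python3 - <<'E'
from h import *
f=grab('top');s=grab('side')
o=manip.observe();print(o['eef_pos'],o['tcp_rot'],o['gripper_width'],o['time'])
t=f['frame'][255:345,420:540];u=s['frame'][300:405,320:460]
A=np.hstack([cv2.resize(t,(400,300),interpolation=2),cv2.resize(u,(400,300),interpolation=2)])
cv2.imwrite('pics/m3.png',A[:,:,::-1])
E
```

```text
[ 0.42650675 -0.34460853  0.14759131] [-2.22186893e+00 -2.21453390e+00  1.66135783e-03] 0.08528019508206967 3.5
```

View pics/m3.png

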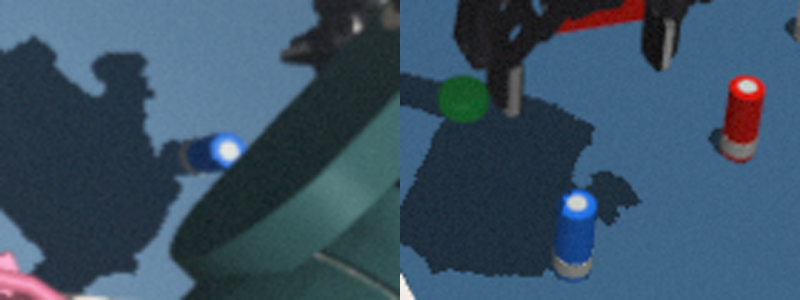

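The fingers straddle the blue cartridge in the side view (tips around (385,331) px). Now I'll descend and grip.

>>> {"name": "servo_tool", "arguments": {
  "targets": [
    [0,[-0.002,0.003,0.03],[0,0,0]],
    [0,[0,0,0.03],[0,0,0]],
    [0,[0,0,0.03],[0,0,0]],
    [0,[0,0,0.02],[0,0,0]],
    [0,[0,0,0],[0,0,0]],
    [0,[0,0,0],[0,0,0]]
  ]
}}

```text
time: 4.1
eef_pos: [0.4314, -0.3434, 0.0421]
tcp_rot: [2.221, 2.222, 0.0]
ft_force: [0.5, -0.4, 1.3]
gripper_width: 0.0857
gripper_force: 0.0
```

```bash
python3 - <<'E'
from h import *
s=grab('side')
o=manip.observe();print(o['eef_pos'],o['tcp_rot'],o['gripper_width'],o['time'],proj(s,o['eef_pos']),proj(s,[.4265,-.3446,.1476]))
cv2.imwrite('pics/m4.png',cv2.resize(s['frame'][320:410,320:440],(800,600),interpolation=2)[:,:,::-1])
E
```

```text
[ 0.43164949 -0.34372861  0.04282955] [2.22010930e+00 2.22063918e+00 2.45331874e-04] 0.08542316051614857 4.15 [381.18548627 375.9347825 ] [381.84183986 333.38761073]
```

View pics/m4.png

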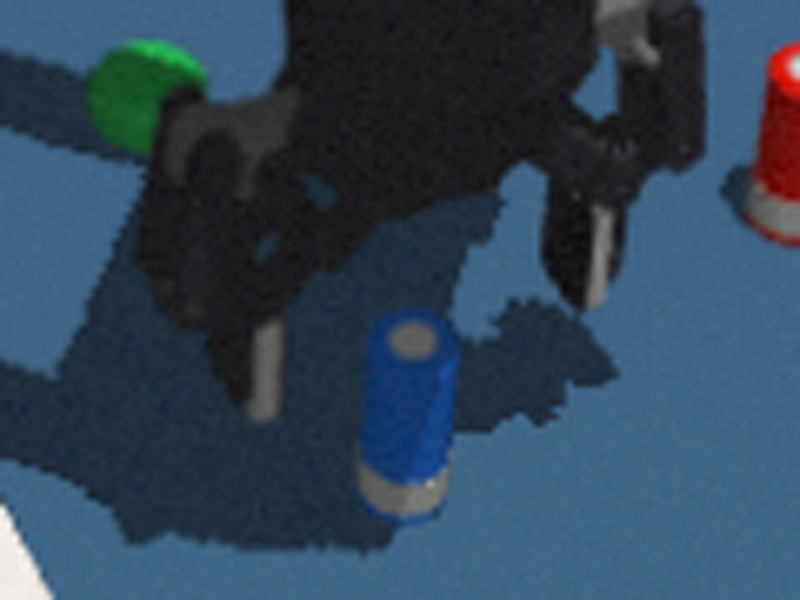

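The view shows the cartridge between the pads, with pad tips at crop (265,415) and (595,305). Trim slightly, close and lift.

>>> {"name": "servo_tool", "arguments": {
  "targets": [
    [0,[-0.003,-0.002,0.006],[0,0,0]],
    [0.9,[0,0,0],[0,0,0]],
    [0.9,[0,0,0],[0,0,0]],
    [0.9,[0,0,0],[0,0,0]],
    [0.9,[0,0,0],[0,0,0]],
    [0.9,[0,0,0],[0,0,0]],
    [0.9,[0,0,0],[0,0,0]],
    [0.9,[0,0,0],[0,0,0]]
  ]
}}

```text
time: 4.95
eef_pos: [0.4292, -0.3467, 0.0357]
tcp_rot: [2.221, 2.221, 0.0]
ft_force: [-0.9, -0.7, 5.5]
gripper_width: 0.0223
gripper_force: 39.6
```

>>> {"name": "servo_tool", "arguments": {
  "targets": [
    [0.9,[0,0,-0.02],[0,0,0]],
    [0.9,[0,0,-0.03],[0,0,0]],
    [0.9,[0,0,-0.03],[0,0,0]],
    [0.9,[0.03,0.015,-0.01],[0,0,0]],
    [0.9,[0.03,0.015,0],[0,0,0]],
    [0.9,[0.03,0.015,0],[0,0,0]],
    [0.9,[0.03,0.015,0],[0,0,0]],
    [0.9,[0.03,0.015,0],[0,0,0]]
  ]
}}

```text
time: 5.75
eef_pos: [0.5044, -0.1952, 0.1251]
tcp_rot: [-2.221, -2.221, 0.0]
ft_force: [-0.2, -0.8, 0.0]
gripper_width: 0.0225
gripper_force: 39.3
```

>>> {"name": "servo_tool", "arguments": {
  "targets": [
    [0.9,[0.03,0.015,0],[0,0,0]],
    [0.9,[0.03,0.015,0],[0,0,0]],
    [0.9,[0.03,0.015,0],[0,0,0]],
    [0.9,[0.03,0.015,0],[0,0,0]],
    [0.9,[0.012,0.003,0],[0,0,0]],
    [0.9,[0,0,0],[0,0,0]],
    [0.9,[0,0,0],[0,0,0]]
  ]
}}

```text
time: 6.45
eef_pos: [0.5667, -0.065, 0.125]
tcp_rot: [-2.221, -2.222, 0.001]
ft_force: [0.4, 0.4, -0.5]
gripper_width: 0.0224
gripper_force: 39.3
```

```bash
python3 - <<'E'
from h import *
t=grab('top');s=grab('side')
o=manip.observe();print(o['eef_pos'],o['tcp_rot'],o['gripper_width'],o['time'],o['ft_force'])
p=o['eef_pos']; 
for z in(-.036,-.01): print(z,proj(s,p+[0,0,z]))
print(proj(s,p+[0,-.0,-.036]))
cv2.imwrite('pics/m5.png',np.hstack([cv2.resize(s['frame'][200:300,330:430],(400,400),interpolation=2),cv2.resize(t['frame'][180:280,310:410],(400,400),interpolation=2)])[:,:,::-1])
E
```

```text
[ 0.566705   -0.06553045  0.1252587 ] [ 2.22244663e+00  2.22038102e+00 -4.00888827e-04] 0.02287741337676256 6.55 [-0.24439158 -0.10826551 -0.52034054]
-0.036 [379.15026784 251.53973739]
-0.01 [379.69168302 241.61727592]
[379.15026784 251.53973739]
```

View pics/m5.png

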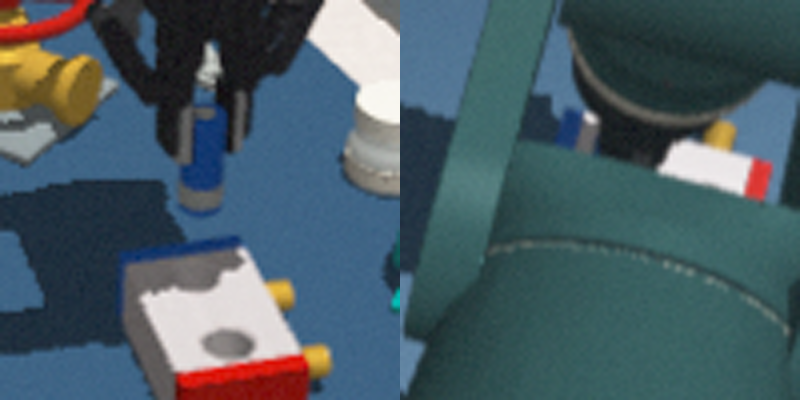

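The view shows the foot centre at side (379.6,251.6), matching the prediction of (379.2,251.5): no slip. Descend into the bore.

>>> {"name": "servo_tool", "arguments": {
  "targets": [
    [0.9,[0,0,0.02],[0,0,0]],
    [0.9,[0,0,0.02],[0,0,0]],
    [0.9,[0,0,0.005],[0,0,0]],
    [0.9,[0,0,0.005],[0,0,0]],
    [0.9,[0,0,0.004],[0,0,0]],
    [0.9,[0,0,0],[0,0,0]]
  ]
}}

```text
time: 7.15
eef_pos: [0.5671, -0.0647, 0.0715]
tcp_rot: [2.222, 2.221, 0.0]
ft_force: [-0.5, -0.1, -0.2]
gripper_width: 0.0223
gripper_force: 39.3
```

>>> {"name": "servo_tool", "arguments": {
  "targets": [
    [0.9,[0,0,0.005],[0,0,0]],
    [0.9,[0,0,0.005],[0,0,0]],
    [0.9,[0,0,0.005],[0,0,0]],
    [0.9,[0,0,0.004],[0,0,0]],
    [0.9,[0,0,0.003],[0,0,0]],
    [0.9,[0,0,0],[0,0,0]],
    [0.9,[0,0,0],[0,0,0]]
  ]
}}

```text
time: 7.85
eef_pos: [0.5671, -0.0645, 0.0494]
tcp_rot: [2.221, 2.221, -0.0]
ft_force: [0.5, -0.1, -1.5]
gripper_width: 0.0224
gripper_force: 39.3
```

Press gently the last millimetres.

>>> {"name": "servo_tool", "arguments": {
  "targets": [
    [0.9,[0,0,0.001],[0,0,0]],
    [0.9,[0,0,0.001],[0,0,0]],
    [0.9,[0,0,0],[0,0,0]]
  ]
}}

```text
time: 8.15
eef_pos: [0.5673, -0.0646, 0.0477]
tcp_rot: [2.221, 2.221, 0.001]
ft_force: [0.5, -0.9, 2.7]
gripper_width: 0.0226
gripper_force: 39.6
```

Floor contact came at the predicted height (2.7 N). Release, lift and move to the red cartridge.

>>> {"name": "servo_tool", "arguments": {
  "targets": [
    [0,[0,0,0],[0,0,0]],
    [0,[0,0,0],[0,0,0]],
    [0,[0,0,0],[0,0,0]],
    [0,[0,0,0],[0,0,0]],
    [0,[0,0,-0.02],[0,0,0]],
    [0,[0,0,-0.03],[0,0,0]],
    [0,[0,0,-0.03],[0,0,0]],
    [0,[-0.037,0,-0.02],[0,0,0]]
  ]
}}

```text
time: 8.95
eef_pos: [0.5677, -0.0996, 0.1497]
tcp_rot: [2.217, 2.224, 0.003]
ft_force: [0.7, -0.3, -0.3]
gripper_width: 0.0855
gripper_force: 0.0
```

>>> {"name": "servo_tool", "arguments": {
  "targets": [
    [0,[-0.04,0.003,0],[0,0,0]],
    [0,[-0.04,0.002,0],[0,0,0]],
    [0,[-0.04,0.002,0],[0,0,0]],
    [0,[-0.04,0.002,0],[0,0,0]],
    [0,[-0.04,0.002,0],[0,0,0]],
    [0,[0,0,0.03],[0,0,0]],
    [0,[0,0,0.02],[0,0,0]],
    [0,[0,0,0],[0,0,0]]
  ]
}}

```text
time: 9.75
eef_pos: [0.5767, -0.3012, 0.094]
tcp_rot: [-2.219, -2.218, 0.002]
ft_force: [-1.0, 0.7, 0.2]
gripper_width: 0.0856
gripper_force: 0.0
```

```bash
python3 - <<'E'
from h import *
t=grab('top');s=grab('side')
o=manip.observe();print(o['eef_pos'],o['tcp_rot'],o['gripper_width'],o['time'],o['ft_force'])
cv2.imwrite('pics/m6.png',np.hstack([cv2.resize(s['frame'][225:345,350:510],(800,600),interpolation=2)])[:,:,::-1])
f=s['frame'].astype(int)
# blue top dot in the bore (predict), red cart dot
for p in([.5672,-.0645,.072],[.5785,-.3016,.06]): print(proj(s,p))
E
```

```text
[ 0.57815059 -0.30147259  0.09777682] [-2.22115964e+00 -2.22143878e+00  1.18263111e-04] 0.08559381529859808 9.85 [0.72692642 0.4461548  1.07931819]
[378.78393687 257.68257017]
[441.33516509 329.8548168 ]
```

View pics/m6.png

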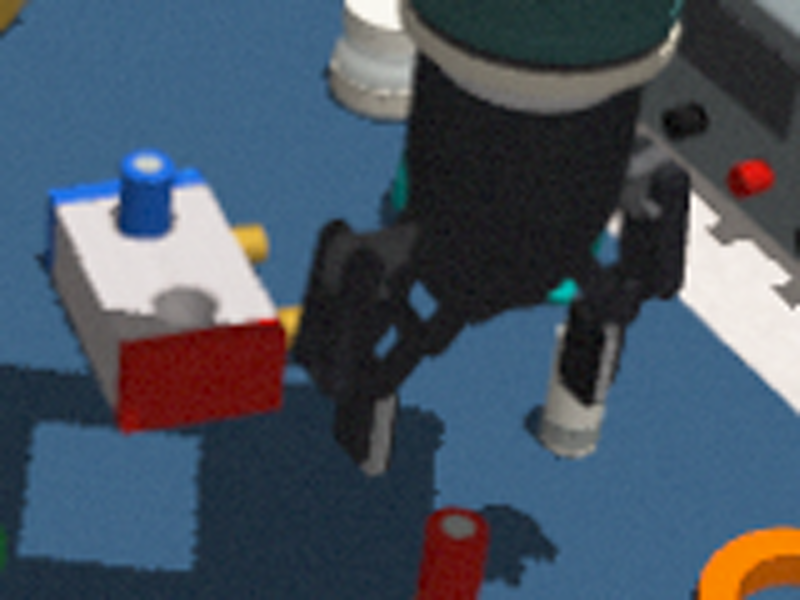

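The blue cartridge is home: its dot is at (379.3,257.7), matching the predicted (378.8,257.7). Red is unmoved at (441.9,329.9), and the right finger is near the spare in the image. I'll narrow the opening, then descend.

>>> {"name": "servo_tool", "arguments": {
  "targets": [
    [0.45,[0,0,0],[0,0,0]],
    [0.45,[0,0,0],[0,0,0]],
    [0.45,[0,0,0],[0,0,0]],
    [0.45,[0,0.0005,0.02],[0,0,0]],
    [0.45,[0,0,0.02],[0,0,0]],
    [0.45,[0,0,0.02],[0,0,0]],
    [0.45,[0,0,0],[0,0,0]],
    [0.45,[0,0,0],[0,0,0]]
  ]
}}

```text
time: 10.65
eef_pos: [0.5787, -0.3016, 0.038]
tcp_rot: [2.221, 2.221, -0.0]
ft_force: [1.1, 0.4, 0.1]
gripper_width: 0.0467
gripper_force: 0.0
```

>>> {"name": "servo_tool", "arguments": {
  "targets": [
    [0.45,[0,0,0.002],[0,0,0]],
    [0.9,[0,0,0],[0,0,0]],
    [0.9,[0,0,0],[0,0,0]],
    [0.9,[0,0,0],[0,0,0]],
    [0.9,[0,0,0],[0,0,0]],
    [0.9,[0,0,0],[0,0,0]],
    [0.9,[0,0,0],[0,0,0]]
  ]
}}

```text
time: 11.35
eef_pos: [0.579, -0.3018, 0.0362]
tcp_rot: [2.221, 2.221, 0.001]
ft_force: [0.7, 0.1, 6.4]
gripper_width: 0.0228
gripper_force: 39.2
```

>>> {"name": "servo_tool", "arguments": {
  "targets": [
    [0.9,[0,0,-0.02],[0,0,0]],
    [0.9,[0,0,-0.03],[0,0,0]],
    [0.9,[0,0,-0.03],[0,0,0]],
    [0.9,[0.03,-0.004,-0.01],[0,0,0]],
    [0.9,[0.03,-0.004,0],[0,0,0]],
    [0.9,[0.03,-0.004,0],[0,0,0]],
    [0.9,[0.03,-0.004,0],[0,0,0]],
    [0.9,[0.03,-0.004,0],[0,0,0]]
  ]
}}

```text
time: 12.15
eef_pos: [0.5581, -0.1504, 0.1253]
tcp_rot: [-2.222, -2.221, 0.0]
ft_force: [0.3, -1.2, 0.0]
gripper_width: 0.0224
gripper_force: 39.5
```

>>> {"name": "servo_tool", "arguments": {
  "targets": [
    [0.9,[0.028,-0.0015,0],[0,0,0]],
    [0.9,[0,0,0],[0,0,0]],
    [0.9,[0,0,0],[0,0,0]],
    [0.9,[0,0,0.02],[0,0,0]],
    [0.9,[0,0,0.02],[0,0,0]],
    [0.9,[0,0,0],[0,0,0]],
    [0.9,[0,0,0],[0,0,0]]
  ]
}}

```text
time: 12.85
eef_pos: [0.5571, -0.1242, 0.0856]
tcp_rot: [-2.222, -2.22, 0.0]
ft_force: [-0.7, 0.3, -1.0]
gripper_width: 0.0228
gripper_force: 39.5
```

>>> {"name": "servo_tool", "arguments": {
  "targets": [
    [0.9,[0.0003,0.0003,0.004],[0,0,0]],
    [0.9,[0,0,0.005],[0,0,0]],
    [0.9,[0,0,0.005],[0,0,0]],
    [0.9,[0,0,0],[0,0,0]],
    [0.9,[0,0,0],[0,0,0]]
  ]
}}

```text
time: 13.35
eef_pos: [0.5574, -0.1232, 0.0713]
tcp_rot: [-2.221, -2.221, 0.0]
ft_force: [0.1, -0.3, -1.0]
gripper_width: 0.0225
gripper_force: 39.5
```

>>> {"name": "servo_tool", "arguments": {
  "targets": [
    [0.9,[0,0,0.005],[0,0,0]],
    [0.9,[0,0,0.005],[0,0,0]],
    [0.9,[0,0,0.005],[0,0,0]],
    [0.9,[0,0,0.004],[0,0,0]],
    [0.9,[0,0,0.003],[0,0,0]],
    [0.9,[0,0,0.0015],[0,0,0]],
    [0.9,[0,0,0],[0,0,0]],
    [0.9,[0,0,0],[0,0,0]]
  ]
}}

```text
time: 14.15
eef_pos: [0.5575, -0.1233, 0.0482]
tcp_rot: [2.221, 2.221, 0.0]
ft_force: [-2.7, 0.4, 5.3]
gripper_width: 0.0226
gripper_force: 40.3
```

Floor contact, so red is home. Release, rise and move above the handle.

>>> {"name": "servo_tool", "arguments": {
  "targets": [
    [0,[0,0,0],[0,0,0]],
    [0,[0,0,0],[0,0,0]],
    [0,[0,0,0],[0,0,0]],
    [0,[0,0,0],[0,0,0]],
    [0,[0,0,-0.02],[0,0,0]],
    [0,[0,0,-0.04],[0,0,0]],
    [0,[0,0,-0.04],[0,0,0]],
    [0,[0,0,-0.04],[0,0,0]]
  ]
}}

```text
time: 14.95
eef_pos: [0.5572, -0.1232, 0.1893]
tcp_rot: [-2.221, -2.221, 0.0]
ft_force: [0.9, -0.6, 1.3]
gripper_width: 0.0857
gripper_force: 0.0
```

>>> {"name": "servo_tool", "arguments": {
  "targets": [
    [0,[0.04,0.007,-0.02],[0,0,0]],
    [0,[0.04,0.007,0],[0,0,0]],
    [0,[0.04,0.007,0],[0,0,0]],
    [0,[0.04,0.007,0],[0,0,0]],
    [0,[0.04,0.007,0],[0,0,0]],
    [0,[0.04,0.007,0],[0,0,0]],
    [0,[0.04,0.007,0],[0,0,0]],
    [0,[0.019,0.006,0],[0,0,0]]
  ]
}}

```text
time: 15.75
eef_pos: [0.6123, 0.1786, 0.2075]
tcp_rot: [-2.219, -2.223, -0.0]
ft_force: [0.3, -1.0, 0.3]
gripper_width: 0.0854
gripper_force: 0.0
```

>>> {"name": "servo_tool", "arguments": {
  "targets": [
    [0,[0,0,0.02],[0,0,0]],
    [0,[0,0,0],[0,0,0]]
  ]
}}

```text
time: 15.95
eef_pos: [0.6117, 0.1758, 0.1851]
tcp_rot: [-2.219, -2.221, 0.005]
ft_force: [-0.0, -0.9, -0.7]
gripper_width: 0.0853
gripper_force: 0.0
```

```bash
python3 - <<'E'
from h import *
s=grab('side')
o=manip.observe();print(o['eef_pos'],o['tcp_rot'],o['gripper_width'],o['time'],o['ft_force'])
A=np.zeros((600,800,3),np.uint8)
A[:,:400]=cv2.resize(s['frame'][130:250,310:390],(400,600),interpolation=2)
A[:300,400:]=cv2.resize(s['frame'][240:300,345:425],(400,300),interpolation=2)
cv2.imwrite('pics/m7.png',A[:,:,::-1])
print(proj(s,[.5574,-.1237,.072]),proj(s,[.6127,.176,.142]),proj(s,o['eef_pos']))
E
```

```text
[0.6119446  0.17540263 0.18661901] [-2.22057596 -2.22072811  0.00346103] 0.08556267938121148 16.0 [0.05548749 0.12876081 0.26101835]
[387.44882467 274.02507902] [352.35720855 178.61944876] [352.4612679  162.57952938]
```

View pics/m7.png

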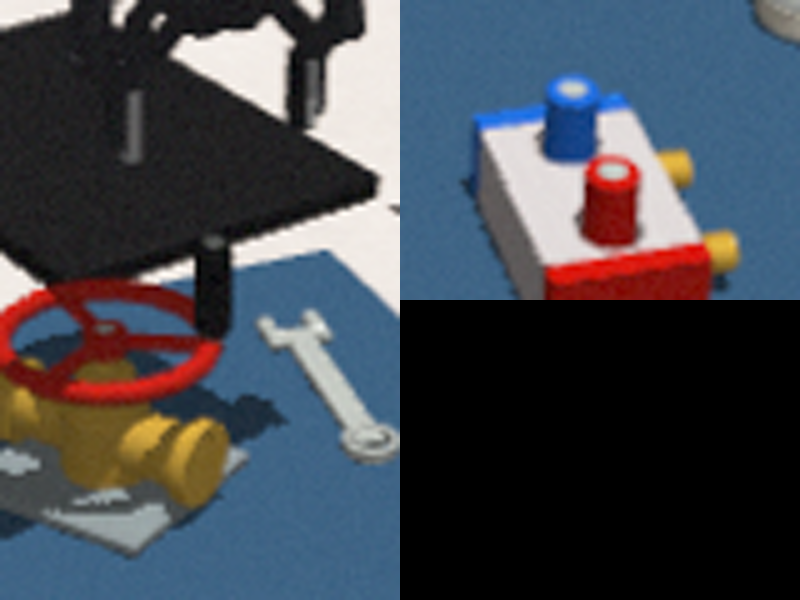

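Both cartridges stand home (red dot at (387.4,274), prediction (387.4,274.0)). The gripper is centred over the handle, so descend and grip.

>>> {"name": "servo_tool", "arguments": {
  "targets": [
    [0.2,[0,0.0005,0.03],[0,0,0]],
    [0.2,[0,0,0.03],[0,0,0]],
    [0.2,[0,0,0.021],[0,0,0]],
    [0.2,[0,0,0],[0,0,0]],
    [0.2,[0,0,0],[0,0,0]]
  ],
  "force": 60
}}

```text
time: 16.5
eef_pos: [0.6133, 0.1753, 0.1082]
tcp_rot: [2.222, 2.22, 0.001]
ft_force: [-0.0, 0.0, 1.1]
gripper_width: 0.0686
gripper_force: 0.0
```

>>> {"name": "servo_tool", "arguments": {
  "targets": [
    [0.95,[0,0,0],[0,0,0]],
    [0.95,[0,0,0],[0,0,0]],
    [0.95,[0,0,0],[0,0,0]],
    [0.95,[0,0,0],[0,0,0]],
    [0.95,[0,0,0],[0,0,0]],
    [0.95,[0,0,0],[0,0,0]],
    [0.95,[0,0,0],[0,0,0]],
    [0.95,[0,0,0],[0,0,0]]
  ]
}}

```text
time: 17.3
eef_pos: [0.6127, 0.1763, 0.108]
tcp_rot: [-2.221, -2.221, -0.001]
ft_force: [-7.1, 3.1, 8.6]
gripper_width: 0.0182
gripper_force: 58.6
```

```bash
cat > rows.py <<'E'
import numpy as np,sys
a0,step,n=map(float,sys.argv[1:4]); cx,cy,r=map(float,sys.argv[4:7]) 
a=np.radians(a0+step*np.arange(n+1)); p=np.c_[cy+r*np.sin(a),cx+r*np.cos(a)]
for i in range(0,int(n),8): print(a0+step*i,np.round(np.diff(p,axis=0)[i:i+8],4).tolist())
E
python3 rows.py -28 -15 20 .5644 .2018 .055
```

```text
-28.0 [[-0.0117, -0.0083], [-0.0091, -0.0111], [-0.006, -0.0131], [-0.0024, -0.0142], [0.0014, -0.0143], [0.005, -0.0134], [0.0083, -0.0117], [0.0111, -0.0091]]
-148.0 [[0.0131, -0.006], [0.0142, -0.0024], [0.0143, 0.0014], [0.0134, 0.005], [0.0117, 0.0083], [0.0091, 0.0111], [0.006, 0.0131], [0.0024, 0.0142]]
-268.0 [[-0.0014, 0.0143], [-0.005, 0.0134], [-0.0083, 0.0117], [-0.0111, 0.0091]]
```

>>> {"name": "servo_tool", "arguments": {
  "targets": [
    [0.95,[-0.0117,-0.0083,0],[0,0,0]],
    [0.95,[-0.0091,-0.0111,0],[0,0,0]],
    [0.95,[-0.006,-0.0131,0],[0,0,0]],
    [0.95,[-0.0024,-0.0142,0],[0,0,0]],
    [0.95,[0,0,0],[0,0,0]]
  ]
}}

```text
time: 17.8
eef_pos: [0.5652, 0.1468, 0.1081]
tcp_rot: [-2.221, -2.222, -0.002]
ft_force: [0.8, 1.4, 2.9]
gripper_width: 0.0183
gripper_force: 60.2
```

>>> {"name": "servo_tool", "arguments": {
  "targets": [
    [0.95,[0.0014,-0.0143,0],[0,0,0]],
    [0.95,[0.005,-0.0134,0],[0,0,0]],
    [0.95,[0.0083,-0.0117,0],[0,0,0]],
    [0.95,[0.0111,-0.0091,0],[0,0,0]],
    [0.95,[0.0131,-0.006,0],[0,0,0]],
    [0.95,[0.0142,-0.0024,0],[0,0,0]],
    [0.95,[0,0,0],[0,0,0]]
  ]
}}

```text
time: 18.5
eef_pos: [0.5089, 0.2014, 0.108]
tcp_rot: [-2.219, -2.222, -0.002]
ft_force: [-7.2, 2.7, 10.8]
gripper_width: 0.0182
gripper_force: 62.1
```

>>> {"name": "servo_tool", "arguments": {
  "targets": [
    [0.95,[0.0143,0.0014,0],[0,0,0]],
    [0.95,[0.0134,0.005,0],[0,0,0]],
    [0.95,[0.0117,0.0083,0],[0,0,0]],
    [0.95,[0.0091,0.0111,0],[0,0,0]],
    [0.95,[0.006,0.0131,0],[0,0,0]],
    [0.95,[0.0024,0.0142,0],[0,0,0]],
    [0.95,[0,0,0],[0,0,0]]
  ]
}}

```text
time: 19.2
eef_pos: [0.5644, 0.2568, 0.108]
tcp_rot: [2.22, 2.22, 0.004]
ft_force: [-1.6, 1.6, 9.3]
gripper_width: 0.0185
gripper_force: 61.9
```

>>> {"name": "servo_tool", "arguments": {
  "targets": [
    [0.95,[-0.0014,0.0143,0],[0,0,0]],
    [0.95,[-0.005,0.0134,0],[0,0,0]],
    [0.95,[-0.0083,0.0117,0],[0,0,0]],
    [0.95,[0,0,0],[0,0,0]]
  ]
}}

```text
time: 19.6
eef_pos: [0.6032, 0.2404, 0.108]
tcp_rot: [2.221, 2.219, -0.0]
ft_force: [-3.5, -4.9, 9.4]
gripper_width: 0.0187
gripper_force: 62.4
```

```bash
python3 rows.py 47 -3 8 .5644 .2018 .055; python3 -c "
from h import *
o=manip.observe();d=o['eef_pos'][:2]-[.5644,.2018];print(np.hypot(*d),np.degrees(np.arctan2(d[1],d[0])),o['ft_force'])"
```

```text
47.0 [[-0.002, 0.0021], [-0.0021, 0.0019], [-0.0022, 0.0018], [-0.0023, 0.0017], [-0.0024, 0.0016], [-0.0025, 0.0015], [-0.0026, 0.0013], [-0.0026, 0.0012]]
0.05473843044710687 44.80797101263724 [-3.48961498 -4.91346262  9.40580837]
```

>>> {"name": "servo_tool", "arguments": {
  "targets": [
    [0.95,[-0.002,0.0021,0],[0,0,0]],
    [0.95,[-0.0021,0.0019,0],[0,0,0]],
    [0.95,[-0.0022,0.0018,0],[0,0,0]],
    [0.95,[0,0,0],[0,0,0]]
  ]
}}

```text
time: 20.0
eef_pos: [0.6078, 0.235, 0.108]
tcp_rot: [2.221, 2.221, -0.0]
ft_force: [-4.3, -5.4, 8.3]
gripper_width: 0.0182
gripper_force: 62.4
```

>>> {"name": "servo_tool", "arguments": {
  "targets": [
    [0.95,[-0.0023,0.0017,0],[0,0,0]],
    [0.95,[0,0,0],[0,0,0]]
  ]
}}

```text
time: 20.2
eef_pos: [0.6094, 0.2328, 0.108]
tcp_rot: [2.221, 2.221, -0.0]
ft_force: [-5.5, -4.6, 8.9]
gripper_width: 0.0178
gripper_force: 62.4
```

>>> {"name": "servo_tool", "arguments": {
  "targets": [
    [0.95,[-0.0024,0.0016,0],[0,0,0]],
    [0.95,[0,0,0],[0,0,0]]
  ]
}}

```text
time: 20.4
eef_pos: [0.6102, 0.2317, 0.108]
tcp_rot: [-2.219, -2.22, -0.0]
ft_force: [-11.3, 4.0, 10.5]
gripper_width: 0.0186
gripper_force: 62.7
```

>>> {"name": "servo_tool", "arguments": {
  "targets": [
    [0.95,[-0.0015,0.001,0],[0,0,0]],
    [0.95,[0,0,0],[0,0,0]],
    [0.95,[0,0,0],[0,0,0]]
  ]
}}

```text
time: 20.7
eef_pos: [0.6104, 0.2314, 0.108]
tcp_rot: [-2.217, -2.22, -0.001]
ft_force: [-18.6, 12.8, 11.6]
gripper_width: 0.0184
gripper_force: 63.0
```

```bash
python3 -c "
from h import *
o=[manip.observe() for i in range(3)][-1];d=o['eef_pos'][:2]-[.5644,.2018];print(o['eef_pos'],np.hypot(*d),np.degrees(np.arctan2(d[1],d[0])),o['ft_force'])"; python3 rows.py 32 15 24 .5644 .2018 .055
```

```text
[0.61037476 0.23141891 0.1079686 ] 0.05468965467924854 32.791363907913954 [-18.59321677  12.80410125  11.62817409]
32.0 [[0.0111, -0.0091], [0.0083, -0.0117], [0.005, -0.0134], [0.0014, -0.0143], [-0.0024, -0.0142], [-0.006, -0.0131], [-0.0091, -0.0111], [-0.0117, -0.0083]]
152.0 [[-0.0134, -0.005], [-0.0143, -0.0014], [-0.0142, 0.0024], [-0.0131, 0.006], [-0.0111, 0.0091], [-0.0083, 0.0117], [-0.005, 0.0134], [-0.0014, 0.0143]]
272.0 [[0.0024, 0.0142], [0.006, 0.0131], [0.0091, 0.0111], [0.0117, 0.0083], [0.0134, 0.005], [0.0143, 0.0014], [0.0142, -0.0024], [0.0131, -0.006]]
```

The stop is firm (about 22 N, no further travel) at TCP (0.6104,0.2314). Now anticlockwise two full turns.

>>> {"name": "servo_tool", "arguments": {
  "targets": [
    [0.95,[0.0111,-0.0091,0],[0,0,0]],
    [0.95,[0.0083,-0.0117,0],[0,0,0]],
    [0.95,[0.005,-0.0134,0],[0,0,0]],
    [0.95,[0.0014,-0.0143,0],[0,0,0]],
    [0.95,[-0.0024,-0.0142,0],[0,0,0]],
    [0.95,[-0.006,-0.0131,0],[0,0,0]],
    [0.95,[-0.0091,-0.0111,0],[0,0,0]],
    [0.95,[-0.0117,-0.0083,0],[0,0,0]]
  ]
}}

```text
time: 21.5
eef_pos: [0.5153, 0.2275, 0.108]
tcp_rot: [-2.218, -2.221, -0.003]
ft_force: [-5.8, 5.6, 10.9]
gripper_width: 0.0181
gripper_force: 62.8
```

>>> {"name": "servo_tool", "arguments": {
  "targets": [
    [0.95,[-0.0134,-0.005,0],[0,0,0]],
    [0.95,[-0.0143,-0.0014,0],[0,0,0]],
    [0.95,[-0.0142,0.0024,0],[0,0,0]],
    [0.95,[-0.0131,0.006,0],[0,0,0]],
    [0.95,[-0.0111,0.0091,0],[0,0,0]],
    [0.95,[-0.0083,0.0117,0],[0,0,0]],
    [0.95,[-0.005,0.0134,0],[0,0,0]],
    [0.95,[-0.0014,0.0143,0],[0,0,0]]
  ]
}}

```text
time: 22.3
eef_pos: [0.5679, 0.1464, 0.108]
tcp_rot: [-2.22, -2.221, -0.005]
ft_force: [-4.7, 21.8, 7.0]
gripper_width: 0.0183
gripper_force: 62.3
```

>>> {"name": "servo_tool", "arguments": {
  "targets": [
    [0.95,[0.0024,0.0142,0],[0,0,0]],
    [0.95,[0.006,0.0131,0],[0,0,0]],
    [0.95,[0.0091,0.0111,0],[0,0,0]],
    [0.95,[0.0117,0.0083,0],[0,0,0]],
    [0.95,[0.0134,0.005,0],[0,0,0]],
    [0.95,[0.0143,0.0014,0],[0,0,0]],
    [0.95,[0.0142,-0.0024,0],[0,0,0]],
    [0.95,[0.0131,-0.006,0],[0,0,0]]
  ]
}}

```text
time: 23.1
eef_pos: [0.6116, 0.2296, 0.1079]
tcp_rot: [2.221, 2.221, -0.002]
ft_force: [-10.6, -8.5, 11.5]
gripper_width: 0.018
gripper_force: 62.9
```

>>> {"name": "servo_tool", "arguments": {
  "targets": [
    [0.95,[0.002,-0.0014,0],[0,0,0]],
    [0.95,[0.0111,-0.0091,0],[0,0,0]],
    [0.95,[0.0083,-0.0117,0],[0,0,0]],
    [0.95,[0.005,-0.0134,0],[0,0,0]],
    [0.95,[0.0014,-0.0143,0],[0,0,0]],
    [0.95,[-0.0024,-0.0142,0],[0,0,0]],
    [0.95,[-0.006,-0.0131,0],[0,0,0]],
    [0.95,[-0.0091,-0.0111,0],[0,0,0]]
  ]
}}

```text
time: 23.9
eef_pos: [0.5237, 0.2399, 0.108]
tcp_rot: [2.22, 2.221, 0.004]
ft_force: [7.6, -3.3, 6.6]
gripper_width: 0.0183
gripper_force: 62.2
```

>>> {"name": "servo_tool", "arguments": {
  "targets": [
    [0.95,[-0.0117,-0.0083,0],[0,0,0]],
    [0.95,[-0.0134,-0.005,0],[0,0,0]],
    [0.95,[-0.0143,-0.0014,0],[0,0,0]],
    [0.95,[-0.0142,0.0024,0],[0,0,0]],
    [0.95,[-0.0131,0.006,0],[0,0,0]],
    [0.95,[-0.0111,0.0091,0],[0,0,0]],
    [0.95,[-0.0083,0.0117,0],[0,0,0]],
    [0.95,[-0.005,0.0134,0],[0,0,0]]
  ]
}}

```text
time: 24.7
eef_pos: [0.5519, 0.148, 0.108]
tcp_rot: [2.221, 2.221, 0.001]
ft_force: [-1.7, 5.1, 9.0]
gripper_width: 0.0183
gripper_force: 62.5
```

>>> {"name": "servo_tool", "arguments": {
  "targets": [
    [0.95,[-0.0014,0.0143,0],[0,0,0]],
    [0.95,[0.0024,0.0142,0],[0,0,0]],
    [0.95,[0.006,0.0131,0],[0,0,0]],
    [0.95,[0.0091,0.0111,0],[0,0,0]],
    [0.95,[0.0117,0.0083,0],[0,0,0]],
    [0.95,[0.0134,0.005,0],[0,0,0]],
    [0.95,[0.0143,0.0014,0],[0,0,0]],
    [0.95,[0,0,0],[0,0,0]]
  ]
}}

```text
time: 25.5
eef_pos: [0.6187, 0.2061, 0.108]
tcp_rot: [-2.219, -2.222, -0.002]
ft_force: [-5.6, 1.0, 9.8]
gripper_width: 0.018
gripper_force: 62.7
```

```bash
python3 -c "
from h import *
o=manip.observe();d=o['eef_pos'][:2]-[.5644,.2018];print(o['eef_pos'],np.hypot(*d),np.degrees(np.arctan2(d[1],d[0])),o['ft_force'],np.array([.6104,.2314])-o['eef_pos'][:2])"
```

```text
[0.61873324 0.20614771 0.10797046] 0.054506908447300564 4.575021838063378 [-5.64649428  1.04654148  9.79994054] [-0.00833324  0.02525229]
```

>>> {"name": "servo_tool", "arguments": {
  "targets": [
    [0.95,[0.0136,-0.0026,0],[0,0,0]],
    [0.95,[0.0111,-0.0053,0],[0,0,0]],
    [0.95,[0,0,0],[0,0,0]],
    [0.95,[0,0,0],[0,0,0]]
  ]
}}

```text
time: 25.9
eef_pos: [0.6112, 0.2296, 0.108]
tcp_rot: [2.22, 2.222, 0.003]
ft_force: [0.5, 1.8, 7.7]
gripper_width: 0.018
gripper_force: 62.3
```

```bash
python3 -c "
from h import *
s=grab('side','m8.png')
o=manip.observe();d=o['eef_pos'][:2]-[.5644,.2018];print(o['eef_pos'],np.hypot(*d),np.degrees(np.arctan2(d[1],d[0])),o['ft_force'],np.array([.6104,.2314])-o['eef_pos'][:2])"
```

```text
[0.6113207  0.22948134 0.10804482] 0.054477594471673794 30.538906377737657 [-0.53812497  1.70802585  6.79404558] [-0.0009207   0.00191866]
```

View pics/m8.png

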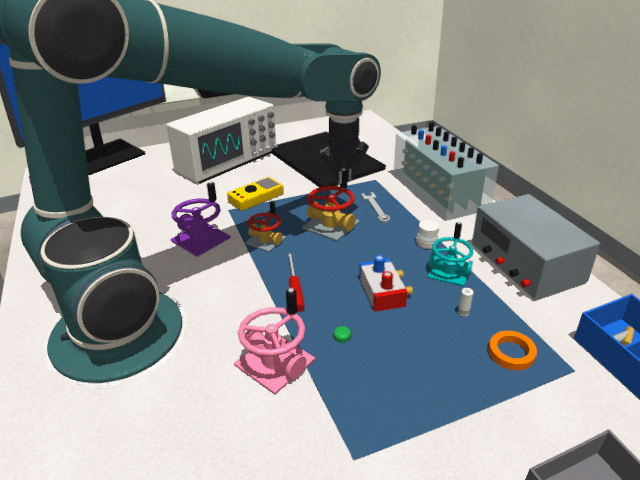

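Both cartridges are seated at (380,263) and (387,280), and the gripper holds the handle at (343,180). Bystanders are unmoved. The wheel is 2.2° short, so trim.

>>> {"name": "servo_tool", "arguments": {
  "targets": [
    [0.95,[0.002,-0.0012,0],[0,0,0]],
    [0.95,[0,0,0],[0,0,0]],
    [0.95,[0,0,0],[0,0,0]],
    [0.95,[0,0,0],[0,0,0]]
  ]
}}

```text
time: 26.35
eef_pos: [0.6102, 0.2312, 0.108]
tcp_rot: [2.221, 2.221, 0.003]
ft_force: [-0.4, 1.1, 7.7]
gripper_width: 0.0182
gripper_force: 62.3
```

```bash
python3 -c "
from h import *
o=manip.observe();print(o['eef_pos'],abs(o['qvel']).max());print(manip.job_done())"
```

```text
[0.61023902 0.23123527 0.10803832] 0.0020538767349730395
the job is handed in; nothing more can be done
None
```

Job handed in: both cartridges are home in their bores, and the wheel was closed against its stop then backed off two turns, within about 0.2° by arm position, with the handle still gripped at about 26 s on the clock.

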